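# Start the kitchen timers in order

### The arm

A 7-joint arm with a two-finger parallel gripper is mounted at the origin on a cart in front of the work surface, level with it; the furniture and walls round the work are solid. World frame = base frame: x ahead of the robot, y to its left, z up, the work surface at z = 0. Lengths are in mm, angles in rad, forces in N, time in s.
With the tool pointing down it reaches from about 400 to 875 mm from the base axis. Payload 6.5 kg.
Tool frame: the origin (TCP) lies at the very end of the fingers, on their centre line; the grasp point (between the pads) lies 19 mm behind it (manip.grasp_offset is the distance from the TCP to the grasp point, in mm); z points along the fingers, y is the line along which they close (so a half turn about z gives the same grasp; the last joint's range is limited). The gripper opens to 88 mm and grips with 3 to 60 N. Pads are 18 mm wide; open, the fingers measure 123 mm over their backs; the gripper's body (75 mm by 187 mm) begins 45 mm behind the grasp point.
Start: joints at [1.049, 0.536, -0.004, 1.538, 0.003, 1.067, -0.071], TCP at [286.112, -583.635, 238.716] pointing down, gripper open.
Joint ranges: [-2.7, 2.7], [-0.37, 2.16], [-1.27, 1.26], [0.24, 2.4], [-1.31, 4.45], [0.19, 1.91], [-2.76, 2.76]. Speed limits (rad/s): [2.39, 2.39, 3.14, 3.14, 3.14, 3.14, 3.14].

### API

Orientations are given as a unit quaternion [w, x, y, z].
In Python, from bench import manip gives the robot as it stands.
- The arm moves only by the shell command python3 -m crank 'ROWS' [OPENING] [FORCE]. ROWS is JSON, a list of rows, each a list of 2 entries, a list of its own where there are three numbers: the shift along the tool's x, y, z in mm, then the turn, a rotation vector about the tool's x, y, z in rad. A call has 1 to 10 rows; each row shifts and turns the commanded pose from where the row before left it, along the tool's axes as they then stand; what a row does not reach is not made up. A row lasts 1/10 s, in which the tool goes at most 50 mm and 8.59 degrees, less where a joint would pass 70% of its speed; a pose out of reach is approached as far as the arm can. A call with a gripper value outside its range is refused whole. OPENING is the opening, from 0 (shut) to 1 (fully open), set as the call begins (- or left out, the last holds). The fingers move at their own pace and stop on an object; FORCE is the grip in N (left out, the last holds). Time passes only in rows, so rows that do not move let the fingers close. It gives the time, the measured TCP pose, the force, the opening and the grip force at its end, in the units of the state.
- manip.state(): the state, without advancing time (a new reading comes with each control period).
- manip.get_image(name): name is "scene" or "side" or "wrist"; returns a dict with "frame" (480x640x3 uint8, blue, green, red), "camera_matrix" (3x3 intrinsics, pixels), "rvec" (rotation vector, rad) and "tvec" (3), from world to camera coordinates, as OpenCV has them. Camera axes: x right, y down, z forward; pixel columns grow to the right and rows downward; lengths in mm; the calibration is good to about 2 mm. A picture is of the moment at which its call begins. There is no depth.
- manip.hand_in(): hands the job in; it is judged then, once.
The state is a dict: "t": time; "qpos": joint angles; "qvel": joint speeds; "tau": joint torques, N m; "eef_pos": TCP position; "tool_rot": TCP orientation; "force": force on the tool from outside, world axes, zero at the start; "moment": the same for the moment, N m; "width": opening from 0.0 (shut) to 1.0 (fully open); "grasp_force": force on a finger pad.
Only numpy, scipy, OpenCV 4.12 (cv2) and the standard library are available. Lean on these libraries where they do the work, as an engineer would, in place of code of your own. Each camera call takes 0.05 s, during which the arm holds its last target. There are 200 camera calls.

### The job

Supper's dishes have gone into the oven one after another, so start their push-top kitchen timers in that order: touch the top of the red timer and press its cap gently straight down until it is fully in, then the yellow one, then the blue one. Touch them with the fingers only, and do not lift or tip a timer or shove it along the worktop. Leave the white timer off, and leave the tin, the cup and the roll of tape where they are.

Things in the scene. Friction and masses are not known exactly. Their poses are not given: they have to be found in the camera images.
- red_timer: red push-top kitchen timer, loose, 0.3 kg: round puck 66 mm across, dark display window on its side, on top a concentric flat round push cap of the same colour, 46 mm across. Origin: centre of its underside, z up. Housing rim 30 mm above the origin; cap's soft top face 48 mm above it when up (off), 38 mm when fully in (running). Slides if pushed sideways
- red_cap (a joint): how far the red timer's cap is pushed down, in m: 0 up, 0.010 at the stop; it moves at about 3 N, then meets the stop, and stays where it is left. The cap's silicone top is springy: it also yields about 0.4 mm per N of press, up to 7 mm, and comes back
- yellow_timer: yellow push-top kitchen timer, loose, 0.3 kg: round puck 66 mm across, dark display window on its side, on top a concentric flat round push cap of the same colour, 46 mm across. Origin: centre of its underside, z up. Housing rim 30 mm above the origin; cap's soft top face 48 mm above it when up (off), 38 mm when fully in (running). Slides if pushed sideways
- yellow_cap (a joint): how far the yellow timer's cap is pushed down, in m: 0 up, 0.010 at the stop; it moves at about 3 N, then meets the stop, and stays where it is left. The cap's silicone top is springy: it also yields about 0.4 mm per N of press, up to 7 mm, and comes back
- blue_timer: blue push-top kitchen timer, loose, 0.3 kg: round puck 66 mm across, dark display window on its side, on top a concentric flat round push cap of the same colour, 46 mm across. Origin: centre of its underside, z up. Housing rim 30 mm above the origin; cap's soft top face 48 mm above it when up (off), 38 mm when fully in (running). Slides if pushed sideways
- blue_cap (a joint): how far the blue timer's cap is pushed down, in m: 0 up, 0.010 at the stop; it moves at about 3 N, then meets the stop, and stays where it is left. The cap's silicone top is springy: it also yields about 0.4 mm per N of press, up to 7 mm, and comes back
- white_timer: white push-top kitchen timer, loose, 0.3 kg: round puck 66 mm across, dark display window on its side, on top a concentric flat round push cap of the same colour, 46 mm across. Origin: centre of its underside, z up. Housing rim 30 mm above the origin; cap's soft top face 48 mm above it when up (off), 38 mm when fully in (running). Slides if pushed sideways
- white_cap (a joint): how far the white timer's cap is pushed down, in m: 0 up, 0.010 at the stop; it moves at about 3 N, then meets the stop, and stays where it is left. The cap's silicone top is springy: it also yields about 0.4 mm per N of press, up to 7 mm, and comes back
- food_tin: small round closed food tin, 57 mm across, 72 mm high, loose, standing; origin at the centre of its underside
- striped_cup: small striped cup with a handle, 60 x 83 mm, 49 mm high, loose, standing; origin at the centre of its underside
- tape_roll: roll of tape lying flat, 98 mm across, 25 mm high, loose; origin at the centre of its underside
Mind the look-alikes: they are no part of the job. There is more than one size of the blue_timer; the job needs the smallest.

How it is judged (in metres and radians):
On the way, in this order (a step that is already met when the one before it is completed fails the run):
1. the red cap is pressed in, the others still up (value of joint red_cap above 0.006 m and value of joint each of yellow_cap, blue_cap, white_cap below 0.003 m), for 0.1 s.
2. then the yellow cap, blue still up (value of joint each of red_cap, yellow_cap above 0.006 m and value of joint each of blue_cap, white_cap below 0.003 m), for 0.1 s.
3. then the blue cap (value of joint each of red_cap, yellow_cap, blue_cap above 0.006 m and value of joint white_cap below 0.003 m), for 0.1 s.
At the end, for the whole second after the job is handed in: The red, yellow and blue caps are down by more than 6 of their 10 mm, the white cap is up (under 3 mm); all four timers stand upright (within 0.1 rad) and still, within 20 mm of where they started; tin, cup and tape are within 15 mm of where they started (all of step 3 and distance of each of red_timer, yellow_timer, blue_timer, white_timer from where it was at the start of the episode below 0.02 m and angle between each of red_timer, yellow_timer, blue_timer, white_timer's own z axis and vertical below 0.1 rad and linear speed of each of red_timer, yellow_timer, blue_timer, white_timer below 0.02 m/s and distance of each of food_tin, striped_cup, tape_roll from where it was at the start of the episode below 0.015 m); the robot touches nothing.
It fails at once if a cap is pushed in (over 3 mm) out of turn, before those that come earlier are down (over 6 mm), or the white cap is pushed in (over 3 mm) ((value of joint yellow_cap above 0.003 m and value of joint red_cap below 0.006 m) or (value of joint blue_cap above 0.003 m and value of joint red_cap below 0.006 m) or (value of joint blue_cap above 0.003 m and value of joint yellow_cap below 0.006 m) or value of joint white_cap above 0.003 m).
It fails at once if a timer is pressed or struck hard by the fingers (over 25 N), or touched with another part of the arm (over 3 N) (contact force between the fingers and red_timer above 25 N or contact force between the arm and red_timer above 3 N or contact force between the fingers and yellow_timer above 25 N or contact force between the arm and yellow_timer above 3 N or contact force between the fingers and blue_timer above 25 N or contact force between the arm and blue_timer above 3 N or contact force between the fingers and white_timer above 25 N or contact force between the arm and white_timer above 3 N).
It fails at once if a timer is lifted (over 10 mm) or tipped (over 0.25 rad) (height (world z) of any of red_timer, yellow_timer, blue_timer, white_timer above 0.01 m or angle between any of red_timer, yellow_timer, blue_timer, white_timer's own z axis and vertical above 0.25 rad).
It fails at once if a timer is shoved more than 20 mm from its place (distance of any of red_timer, yellow_timer, blue_timer, white_timer from where it was at the start of the episode above 0.02 m).
It fails at once if the tin, the cup or the tape is moved more than 15 mm (distance of any of food_tin, striped_cup, tape_roll from where it was at the start of the episode above 0.015 m).
It also fails if it takes over 48 s, if anything falls off the work surface, if the arm or the gripper's body presses on something with over 40 N, if the wrist force passes 120 N, or if a joint passes its speed limit or range.

## Working session

There is one attempt and no reset: what is moved stays moved. The work goes in short steps, Python scripts to look and compute and a shell command to move; the robot and the scene stay as the last step left them, time stands still between calls to the robot, and variables do not carry over. Pictures are saved under pics/ and viewed, at most 10 in all, crops included, and the job is handed in when it is done.

```bash
mkdir -p pics; python3 - <<'E'
from bench import manip
import cv2,numpy as np,pickle
d={n:manip.get_image(n) for n in("scene","side","wrist")}
pickle.dump(d,open('d0.pkl','wb'))
for n in d: cv2.imwrite(f'pics/{n}0.png',d[n]['frame']); R=cv2.Rodrigues(d[n]['rvec'])[0]; print(n,-R.T@np.ravel(d[n]['tvec']))
s=manip.state();print(s['t'],s['eef_pos'],s['tool_rot'],s['force'],s['width'])
E
```

```text
scene [ 55.18101912 468.00975282 658.08826955]
side [729.64073423 619.41308323 887.38162254]
wrist [ 351.06776808 -551.45132282  383.26143555]
0.15 [ 285.9295442  -583.20830876  238.0429007 ] [-6.45949944e-04  9.74135763e-01  2.25962524e-01 -1.87699394e-04] [-0.44850074  0.60288966 -0.23496865] 0.9993963881271589
```

View pics/scene0.png

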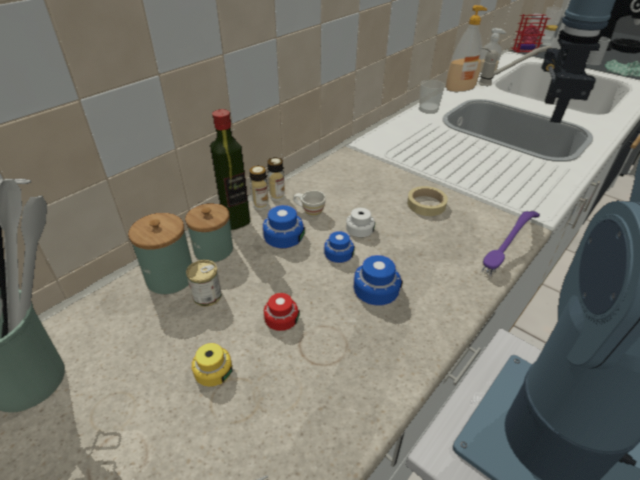

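View pics/side0.png

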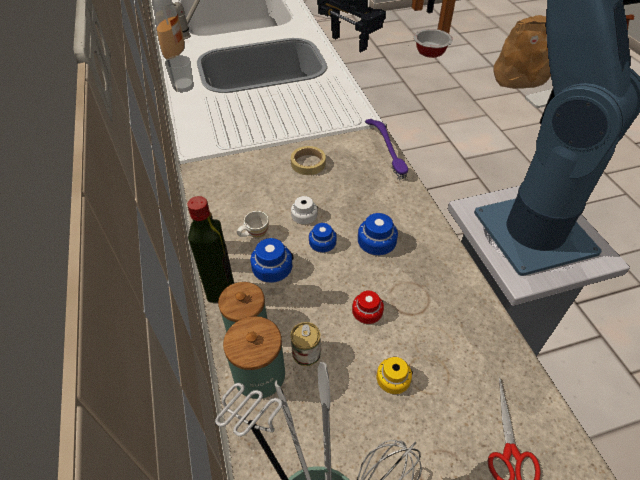

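The scene view shows red at (281,310), yellow at (211,365) and white at (361,222). The blue candidates are (339,246), (283,227) and (378,280), and the smallest is (339,246). In the side view they sit at red (368,306), yellow (395,373), small blue (322,237), big blues (271,258) and (378,233), and white (304,208). I'll check this choice in a close crop and measure.

```bash
cat > h.py <<'E'
import cv2,numpy as np
def P(d):
    return d['camera_matrix']@np.c_[cv2.Rodrigues(d['rvec'])[0],np.ravel(d['tvec'])]
def tri(d1,p1,d2,p2):
    X=cv2.triangulatePoints(P(d1),P(d2),np.float64(p1).reshape(2,1),np.float64(p2).reshape(2,1));return (X[:3]/X[3]).ravel()
def plane(d,p,z):
    R=cv2.Rodrigues(d['rvec'])[0];c=-R.T@np.ravel(d['tvec']);v=R.T@np.linalg.inv(d['camera_matrix'])@[p[0],p[1],1]
    return c+v*(z-c[2])/v[2]
def proj(d,X):
    return cv2.projectPoints(np.float64(X).reshape(-1,3),d['rvec'],d['tvec'],d['camera_matrix'],None)[0].reshape(-1,2)
def mask(f,c):
    h=cv2.cvtColor(f,cv2.COLOR_BGR2HSV);H,S,V=cv2.split(h)
    r={'red':((H<8)|(H>172)),'yellow':((H>20)&(H<35)),'blue':((H>105)&(H<125))}[c]
    return (r&(S>170)&(V>60)).astype(np.uint8)
def blob(f,c,near):
    n,l,s,ce=cv2.connectedComponentsWithStats(cv2.morphologyEx(mask(f,c),cv2.MORPH_CLOSE,np.ones((5,5))))
    k=min((i for i in range(1,n) if s[i,4]>80),key=lambda i:np.hypot(*(ce[i]-near)))
    return s[k],ce[k]
E
python3 - <<'E'
import pickle,cv2,numpy as np
from h import *
d=pickle.load(open('d0.pkl','rb'))
T={'red':((281,310),(368,306)),'yellow':((211,365),(395,373)),'blue':((339,246),(322,237)),'blue1':((283,227),(271,258)),'blue2':((378,280),(378,233))}
rows=[[],[]]
for n,(a,b) in T.items():
    c=n.rstrip('12');o=[]
    for i,(v,p) in enumerate((('scene',a),('side',b))):
        s,ce=blob(d[v]['frame'],c,p);o.append(ce)
        rows[i].append(cv2.resize(d[v]['frame'][p[1]-26:p[1]+26,p[0]-26:p[0]+26],(156,156),interpolation=cv2.INTER_NEAREST))
        print(n,v,s,ce.round(1))
    print(tri(d['scene'],o[0],d['side'],o[1]).round(1))
cv2.imwrite('pics/crops.png',np.vstack([np.hstack(r) for r in rows]))
E
```

```text
red scene [265 294  33  36 814] [281.  313.3]
red side [353 291  31  33 765] [367.6 307.5]
[468.9  94.2  13. ]
yellow scene [195 362  36  23 218] [212.5 377.8]
yellow side [377 357  35  37 991] [393.8 375.3]
[469.9 252.8  -4.7]
blue scene [326 233  27  29 524] [338.9 248.8]
blue side [309 223  27  29 580] [322.2 237.8]
[ 503.3 -121.1   13.2]
blue1 scene [ 264  207   39   40 1018] [282.7 228.8]
blue1 side [ 251  238   41   44 1334] [271. 261.]
[636.6 -81.7  21.6]
blue2 scene [ 355  256   46   48 1430] [377.9 281.9]
blue2 side [ 358  213   40   42 1214] [377.3 234.8]
[376.9 -87.6  19.6]
```

View pics/crops.png

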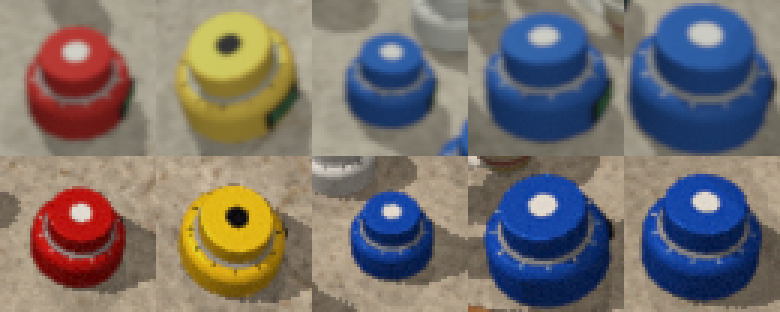

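The crops show that the third blue (scene (339,246), side (322,237)) is clearly the smallest. Each cap has a centre dot, so I'll triangulate those dots.

```bash
cat >> h.py <<'E'
def dot(d,p,dark):
    x,y=int(round(p[0])),int(round(p[1]));r=6
    f=d['frame'][y-r:y+r+1,x-r:x+r+1].astype(float)
    w=np.clip(120-f.max(2),0,None) if dark else np.clip(f.min(2)-110,0,None)
    n,l=cv2.connectedComponents((w>0).astype(np.uint8)); w=w*(l==l[r,r])
    g=np.mgrid[-r:r+1,-r:r+1];return np.array([x+(g[1]*w).sum()/w.sum(),y+(g[0]*w).sum()/w.sum()])
E
python3 - <<'E'
import pickle,cv2,numpy as np
from h import *
d=pickle.load(open('d0.pkl','rb'));a,b=d['scene'],d['side']
T={'red':((280,301),(369,299)),'yellow':((209,354),(396,367)),'blue':((339,237),(322,229)),'blue1':((282.5,218),(271.5,248)),'blue2':((378,269),(378.5,223.5)),'white':((361,213),(304,203))}
for n,(p,q) in T.items():
    if n!='white':
        p=dot(a,p,n=='yellow');q=dot(b,q,n=='yellow')
    X=tri(a,p,b,q);print(n,p.round(1) if n!='white' else p,q,X.round(1),plane(a,p,48).round(1),plane(b,q,48).round(1))
    for z in(26,):pass
for n,p,q in (('tin',(204,272),(306,332)),('cup',(314,195),(257,218)),('tape',(428,202),(309,159))):
    print(n,tri(a,p,b,q).round(0))
print(cv2.Rodrigues(d['wrist']['rvec'])[0].round(2).tolist())
E
```

```text
red [279.7 300.8] [368.53701068 298.43629893] [469.4  94.5  47.4] [469.   94.7  48. ] [469.6  95.1  48. ]
yellow [208.7 353.3] [395.64530162 366.89182135] [475.2 252.6  47.5] [474.9 252.7  48. ] [475.4 253.   48. ]
blue [339.  236.8] [322.16658044 229.00362131] [ 503.9 -119.6   47. ] [ 503.2 -118.8   48. ] [ 504.2 -118.5   48. ]
blue1 [nan nan] [269.54586177 247.93003413] [nan nan nan] [nan nan nan] [634.1 -97.9  48. ]
blue2 [378.8 265.3] [378.83313354 221.81203548] [378.1 -85.2  66.5] [ 388.1 -102.    48. ] [ 370.1 -101.5   48. ]
white (361, 213) (304, 203) [ 520.4 -218.4   45.4] [ 519.2 -218.1   48. ] [ 521.4 -213.8   48. ]
tin [617. 146.  66.]
cup [ 642. -194.   53.]
tape [ 452. -414.    9.]
[[0.44, -0.9, -0.0], [-0.86, -0.42, 0.28], [-0.25, -0.12, -0.96]]h.py:24: RuntimeWarning: invalid value encountered in scalar divide
  g=np.mgrid[-r:r+1,-r:r+1];return np.array([x+(g[1]*w).sum()/w.sum(),y+(g[0]*w).sum()/w.sum()])
```

All three dots come out at 47–47.5 mm, which fits the 48 mm given, and all three are within reach. Closed fingers have a footprint of about 35×18 mm, which fits on a 46 mm cap. I'll move to above the red timer with the gripper shut.

```bash
cat > go.py <<'E'
import sys
from bench import manip
import numpy as np
from scipy.spatial.transform import Rotation as R
T={'red':(469.4,94.7),'yellow':(475.2,252.7),'blue':(503.9,-119.2)}
s=manip.state();q=s['tool_rot'];r=R.from_quat([q[1],q[2],q[3],q[0]])
d=np.r_[T[sys.argv[1]],60]-s['eef_pos']
print(s['t'],np.round(s['eef_pos'],1),'F',np.round(s['force'],1),'w',round(s['width'],2),'axis',r.apply([0,0,1]).round(3),'to 60 above, tool axes:',r.inv().apply(d).round(1),'j7',round(s['qpos'][6],2))
E
python3 -m crank '[[[26,-29,0],[0,0,0]],[[26,-29,0],[0,0,0]],[[26,-29,0],[0,0,0]],[[26,-29,0],[0,0,0]],[[26,-29,0],[0,0,0]],[[26,-29,0],[0,0,0]],[[26,-29,0],[0,0,0]],[[26,-29,0],[0,0,0]],[[26,-29,0],[0,0,0]]]' 0 10
python3 go.py red
```

```text
t: 1.05
eef_pos: [381.4, -244.7, 238.7]
tool_rot: [0.0, 0.974, 0.226, -0.0]
force: [0.8, -0.0, -0.7]
width: 0.208
grasp_force: 0.0
1.05 [ 381.4 -244.7  238.7] F [ 0.8 -0.  -0.7] w 0.21 axis [ 0. -0. -1.] to 60 above, tool axes: [ 228.4 -266.1  178.7] j7 -0.68
```

```bash
python3 -m crank '[[[26,-29,0],[0,0,0]],[[26,-29,0],[0,0,0]],[[26,-29,0],[0,0,0]],[[26,-29,0],[0,0,0]],[[26,-29,0],[0,0,0]],[[26,-29,0],[0,0,0]],[[26,-29,0],[0,0,0]],[[26,-29,0],[0,0,0]],[[10,-17,0],[0,0,0]],[[0,0,0],[0,0,0]]]'
python3 -m crank '[[[5,-8.5,30],[0,0,0]],[[0,0,30],[0,0,0]],[[0,0,30],[0,0,0]],[[0,0,10],[0,0,0]],[[0,0,0],[0,0,0]]]'
python3 go.py red
python3 - <<'E'
from bench import manip
import cv2,pickle
d={n:manip.get_image(n) for n in("wrist","side")}
pickle.dump(d,open('d1.pkl','wb'));cv2.imwrite('pics/wrist1.png',d['wrist']['frame'])
E
```

```text
t: 2.05
eef_pos: [467.4, 76.6, 238.7]
tool_rot: [-0.001, 0.974, 0.229, 0.0]
force: [-0.6, -0.8, 0.6]
width: 0.004
grasp_force: 0.0
t: 2.55
eef_pos: [467.2, 82.0, 137.7]
tool_rot: [0.0, 0.974, 0.226, -0.002]
force: [0.2, 0.1, -0.2]
width: 0.005
grasp_force: 0.0
2.55 [467.2  82.  137.7] F [ 0.2  0.1 -0.2] w 0.01 axis [-0.003 -0.001 -1.   ] to 60 above, tool axes: [  7.8 -10.4  77.7] j7 -1.59
```

View pics/wrist1.png

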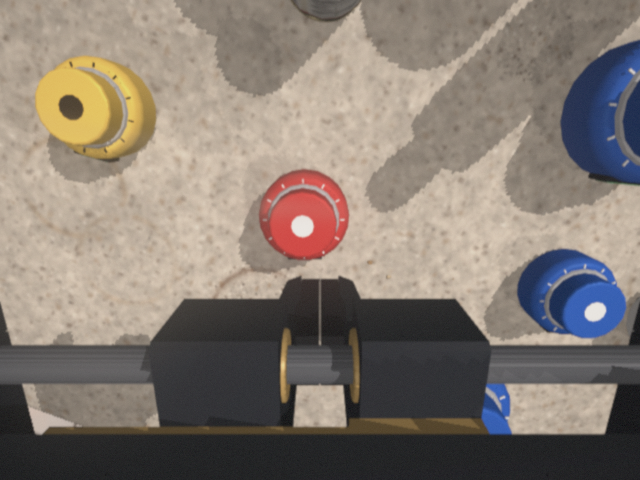

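The wrist view shows the red dot at (302,226), yellow at (71,107) and small blue at (595,312). I'll check those against the earlier positions.

```bash
python3 - <<'E'
import pickle
from h import *
d=pickle.load(open('d1.pkl','rb'))['wrist']
for p,k in (((302,226),0),((71,107),1),((595,312),0)):
    q=dot(d,p,k);print(q.round(1),plane(d,q,48).round(1))
print(proj(d,[467.2,82,137.7]))
E
```

```text
[302. 226.] [470.5  96.4  48. ]
[ 71.  106.8] [476.6 253.8  48. ]
[595. 312.] [ 504.9 -117.    48. ]
[[319.26642942 300.83512564]]
```

```bash
python3 -m crank '[[[4,-5,10],[0,0,0]],[[4,-5,15],[0,0,0]],[[0,0,20],[0,0,0]],[[0,0,20],[0,0,0]],[[0,0,0],[0,0,0]],[[0,0,0],[0,0,0]]]'
python3 go.py red
```

```text
t: 3.25
eef_pos: [471.3, 96.0, 74.2]
tool_rot: [-0.0, 0.974, 0.226, 0.0]
force: [0.3, 0.1, 0.4]
width: 0.003
grasp_force: 0.0
3.25 [471.3  96.   74.2] F [0.3 0.1 0.4] w 0.0 axis [ 0.  0. -1.] to 60 above, tool axes: [-2.3  0.3 14.2] j7 -1.67
```

The wrist view agrees to within 2 mm. I'll descend slowly and press.

```bash
python3 -m crank '[[[-1,0,10],[0,0,0]],[[0,0,8],[0,0,0]],[[0,0,4],[0,0,0]],[[0,0,2],[0,0,0]],[[0,0,2],[0,0,0]],[[0,0,2],[0,0,0]],[[0,0,2],[0,0,0]],[[0,0,0],[0,0,0]]]'
python3 -m crank '[[[0,0,2],[0,0,0]],[[0,0,2],[0,0,0]],[[0,0,2],[0,0,0]],[[0,0,1],[0,0,0]],[[0,0,0],[0,0,0]],[[0,0,0],[0,0,0]]]'
```

```text
t: 4.05
eef_pos: [470.1, 95.2, 43.6]
tool_rot: [0.0, 0.974, 0.226, -0.0]
force: [-0.4, -1.0, 2.0]
width: 0.005
grasp_force: 1.2
t: 4.65
eef_pos: [470.1, 95.2, 36.8]
tool_rot: [0.0, 0.974, 0.226, 0.0]
force: [-0.7, -0.4, 4.3]
width: 0.003
grasp_force: 2.1
```

```bash
python3 -m crank '[[[0,0,1],[0,0,0]],[[0,0,1],[0,0,0]],[[0,0,0],[0,0,0]],[[0,0,0],[0,0,0]]]'
```

```text
t: 5.05
eef_pos: [470.1, 95.2, 35.0]
tool_rot: [0.0, 0.974, 0.226, 0.0]
force: [-1.9, -0.3, 8.5]
width: 0.005
grasp_force: 4.2
```

The force rises at 0.43 mm per N, so the red cap is on its stop. I'll lift off and go to yellow.

```bash
python3 -m crank '[[[0,0,-5],[0,0,0]],[[0,0,-15],[0,0,0]],[[0,0,-25],[0,0,0]],[[0,0,-15],[0,0,0]],[[0,0,0],[0,0,0]]]'
python3 -m crank '[[[15,-28,0],[0,0,0]],[[15,-28,0],[0,0,0]],[[15,-28,0],[0,0,0]],[[15,-28,0],[0,0,0]],[[15,-27,0],[0,0,0]],[[0,0,0],[0,0,0]],[[0,0,0],[0,0,0]]]'
python3 go.py yellow
python3 - <<'E'
from bench import manip
import cv2,pickle
from h import *
d=manip.get_image("side");cv2.imwrite('pics/side2.png',d['frame'])
p=dot(d,(368.5,302),0);print(p,plane(d,p,38).round(1))
E
```

```text
t: 5.55
eef_pos: [471.7, 95.5, 96.3]
tool_rot: [-0.0, 0.974, 0.226, 0.002]
force: [0.1, 0.2, 0.2]
width: 0.007
grasp_force: 0.0
t: 6.25
eef_pos: [475.6, 253.0, 93.6]
tool_rot: [0.0, 0.974, 0.227, -0.001]
force: [0.5, -1.6, -0.5]
width: 0.006
grasp_force: 0.0
6.25 [475.6 253.   93.6] F [ 0.5 -1.6 -0.5] w 0.01 axis [-0.001 -0.001 -1.   ] to 60 above, tool axes: [-0.4  0.1 33.6] j7 -1.93
[nan nan] [nan nan nan]h.py:24: RuntimeWarning: invalid value encountered in scalar divide
  g=np.mgrid[-r:r+1,-r:r+1];return np.array([x+(g[1]*w).sum()/w.sum(),y+(g[0]*w).sum()/w.sum()])
```

View pics/side2.png

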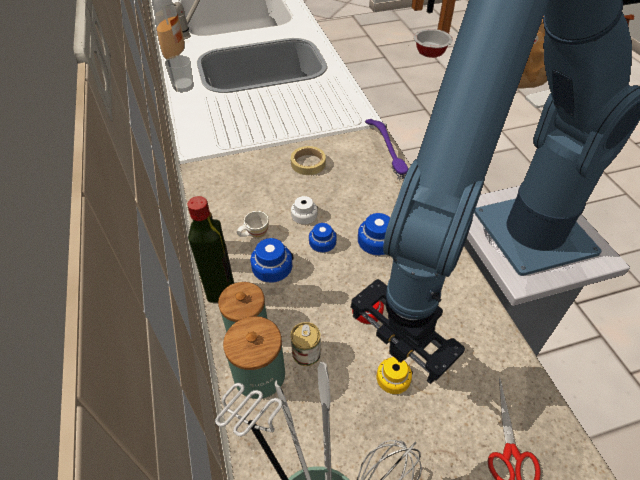

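In the side view the arm hides red, and yellow at (395,375) is untouched. I'll check the red cap's height in the scene view before pressing yellow.

```bash
python3 - <<'E'
from bench import manip
import cv2,pickle
from h import *
d0=pickle.load(open('d0.pkl','rb'))['scene'];d=manip.get_image("scene")
for z in(38,48): print(z,proj(d,[469.4,94.7,z]))
cv2.imwrite('pics/red.png',cv2.resize(np.hstack([x['frame'][275:335,245:315] for x in(d0,d)]),None,fx=4,fy=4,interpolation=0))
E
```

```text
38 [[279.89146424 304.35547889]]
48 [[279.61606784 300.66725559]]
```

View pics/red.png

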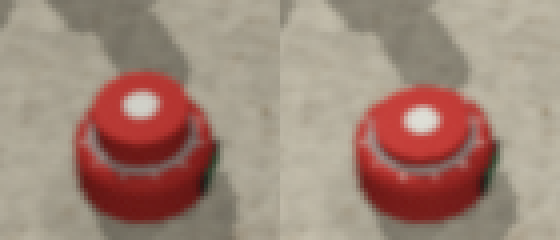

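The crop shows the red cap fully in: its dot moved down about 4 px, as predicted, and the housing has not moved. Now yellow, from z=93.6.

```bash
python3 -m crank '[[[0,0,20],[0,0,0]],[[0,0,15],[0,0,0]],[[0,0,8],[0,0,0]],[[0,0,2],[0,0,0]],[[0,0,2],[0,0,0]],[[0,0,2],[0,0,0]],[[0,0,0],[0,0,0]]]'
python3 -m crank '[[[0,0,2],[0,0,0]],[[0,0,2],[0,0,0]],[[0,0,2],[0,0,0]],[[0,0,1],[0,0,0]],[[0,0,0],[0,0,0]],[[0,0,0],[0,0,0]]]'
```

```text
t: 7.05
eef_pos: [476.3, 252.7, 45.9]
tool_rot: [0.0, 0.974, 0.226, -0.0]
force: [-1.4, -1.7, 2.6]
width: 0.004
grasp_force: 1.1
t: 7.65
eef_pos: [476.4, 252.9, 38.7]
tool_rot: [0.0, 0.974, 0.226, 0.0]
force: [-0.6, -1.6, 1.9]
width: 0.01
grasp_force: 1.1
```

```bash
python3 -m crank '[[[0,0,1],[0,0,0]],[[0,0,1],[0,0,0]],[[0,0,1],[0,0,0]],[[0,0,1],[0,0,0]],[[0,0,0],[0,0,0]],[[0,0,0],[0,0,0]]]'
python3 -m crank '[[[0,0,-5],[0,0,0]],[[0,0,-15],[0,0,0]],[[0,0,-25],[0,0,0]],[[0,0,-20],[0,0,0]],[[0,0,0],[0,0,0]]]'
python3 go.py blue
```

```text
t: 8.25
eef_pos: [476.4, 253.0, 35.1]
tool_rot: [0.0, 0.974, 0.226, 0.0]
force: [-1.7, -3.0, 8.7]
width: 0.007
grasp_force: 4.1
t: 8.75
eef_pos: [477.8, 254.6, 102.8]
tool_rot: [-0.001, 0.974, 0.226, 0.003]
force: [-0.0, -0.1, -0.6]
width: 0.006
grasp_force: 0.0
8.75 [477.8 254.6 102.8] F [-0.  -0.1 -0.6] w 0.01 axis [ 0.004  0.003 -1.   ] to 60 above, tool axes: [-141.5  347.1   41.7] j7 -1.92
```

Yellow is on its stop (8.7 N at z=35.1). Now to blue, then verify yellow from the cameras.

```bash
python3 -m crank '[[[-15,38,0],[0,0,0]],[[-15,38,0],[0,0,0]],[[-15,38,0],[0,0,0]],[[-15,38,0],[0,0,0]],[[-15,38,0],[0,0,0]],[[-15,38,0],[0,0,0]],[[-15,38,0],[0,0,0]],[[-16,38,0],[0,0,0]],[[-12,28,0],[0,0,0]],[[-8,15,0],[0,0,0]]]'
python3 -m crank '[[[0,0,0],[0,0,0]],[[0,0,0],[0,0,0]]]'
python3 go.py blue
python3 - <<'E'
from bench import manip
import cv2,pickle
from h import *
d0=pickle.load(open('d0.pkl','rb'));d={n:manip.get_image(n) for n in('scene','side')}
a,b=d['scene'],d['side']
try: print('red',tri(a,dot(a,(280,304),0),b,dot(b,(368,302),0)).round(1))
except Exception as e: print(e)
print('yel',tri(a,dot(a,(209,357),1),b,dot(b,(395,371),1)).round(1))
cv2.imwrite('pics/side3.png',b['frame'])
E
```

```text
t: 9.75
eef_pos: [502.1, -123.8, 99.4]
tool_rot: [0.0, 0.975, 0.224, -0.0]
force: [-0.1, 0.2, -0.6]
width: 0.005
grasp_force: 0.0
t: 9.95
eef_pos: [502.2, -119.6, 99.5]
tool_rot: [-0.001, 0.974, 0.226, -0.0]
force: [0.1, 0.8, 0.2]
width: 0.007
grasp_force: 0.0
9.95 [ 502.2 -119.6   99.5] F [0.1 0.8 0.2] w 0.01 axis [-0.     0.001 -1.   ] to 60 above, tool axes: [ 1.7  0.4 39.5] j7 -1.2
red [469.3  94.7  37.5]
yel [475.2 252.7  37.6]
```

View pics/side3.png

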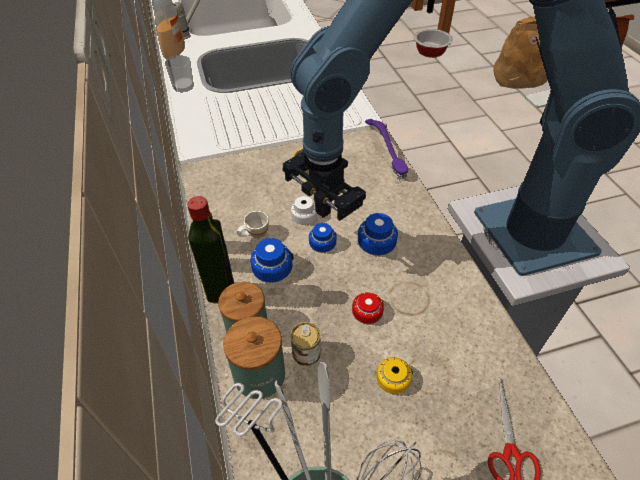

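The side view shows red (368,303) and yellow (395,372) pressed. Their dots measure 37.5 mm high with no sideways shift, and the gripper is above the small blue at (322,237). Pressing it now.

```bash
python3 -m crank '[[[2,0,20],[0,0,0]],[[0,0,20],[0,0,0]],[[0,0,8],[0,0,0]],[[0,0,3],[0,0,0]],[[0,0,2],[0,0,0]],[[0,0,2],[0,0,0]],[[0,0,2],[0,0,0]],[[0,0,0],[0,0,0]]]'
python3 -m crank '[[[0,0,2],[0,0,0]],[[0,0,2],[0,0,0]],[[0,0,1],[0,0,0]],[[0,0,0],[0,0,0]],[[0,0,0],[0,0,0]]]'
```

```text
t: 10.85
eef_pos: [504.6, -119.5, 43.0]
tool_rot: [0.0, 0.974, 0.226, 0.0]
force: [-1.0, 2.5, 2.0]
width: 0.005
grasp_force: 1.2
t: 11.35
eef_pos: [504.6, -119.9, 37.8]
tool_rot: [0.0, 0.974, 0.226, 0.0]
force: [0.4, 0.9, 1.6]
width: 0.003
grasp_force: 1.1
```

```bash
python3 -m crank '[[[0,0,1],[0,0,0]],[[0,0,1],[0,0,0]],[[0,0,1],[0,0,0]],[[0,0,0],[0,0,0]],[[0,0,0],[0,0,0]]]'
python3 -m crank '[[[0,0,-5],[0,0,0]],[[0,0,-15],[0,0,0]],[[0,0,-25],[0,0,0]],[[0,0,-40],[0,0,0]],[[0,0,-40],[0,0,0]],[[0,0,-20],[0,0,0]],[[0,0,0],[0,0,0]]]'
python3 - <<'E'
from bench import manip
from h import *
a,b=manip.get_image('scene'),manip.get_image('side')
for n,p,q,k in(('red',(280,304),(368,302),0),('yellow',(209,357),(395,371),1),('blue',(339,240),(322,231),0)):
    print(n,tri(a,dot(a,p,k),b,dot(b,q,k)).round(1))
cv2.imwrite('pics/end.png',np.hstack([a['frame'][160:400,180:470],b['frame'][140:400,230:430][:240]]))
E
```

```text
t: 11.85
eef_pos: [504.6, -119.9, 35.1]
tool_rot: [0.0, 0.974, 0.226, 0.0]
force: [-0.7, 2.0, 7.7]
width: 0.003
grasp_force: 4.0
t: 12.55
eef_pos: [505.7, -120.6, 183.2]
tool_rot: [0.002, 0.974, 0.226, 0.002]
force: [0.1, -0.0, -1.0]
width: 0.004
grasp_force: 0.0
red [469.   94.9  37.6]
yellow [475.3 252.7  37.5]
blue [ 503.8 -119.8   36.9]
```

View pics/end.png

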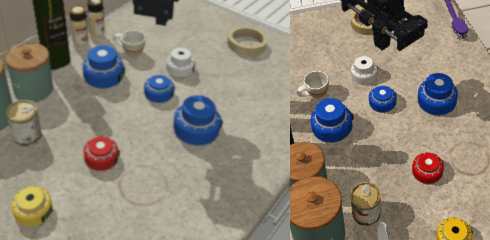

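The picture shows red, yellow and the small blue caps down and white still up. Nothing else has moved and the arm is clear.

```bash
python3 -m crank '[[[0,0,0],[0,0,0]],[[0,0,0],[0,0,0]],[[0,0,0],[0,0,0]]]' && python3 -c "
from bench import manip
print(manip.hand_in())"
```

```text
t: 12.95
eef_pos: [503.6, -119.7, 178.8]
tool_rot: [-0.0, 0.974, 0.226, -0.001]
force: [0.7, -0.3, -0.1]
width: 0.002
grasp_force: 0.0
the job is handed in; nothing more can be done
None
```

I pressed the red, yellow and smallest blue timers fully in, in that order and at under 10 N each. The white timer is still off and nothing else moved; I handed the job in at about 13 s, and no verdict came back.

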